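Stow the tape roll and shut the travel locker

ROBOT

A 7-joint arm with a two-finger parallel gripper is mounted at the origin on the work surface. World frame = base frame: x ahead of the robot, y to its left, z up, the work surface at z = 0. Lengths are in m, angles in rad, forces in N, time in s.
With the tool pointing down it reaches from about 0.4 to 0.875 m from the base axis. Payload 19.3 kg.
Tool frame: the origin (TCP) lies midway between the tips of the shut fingers; the grasp point (between the pads) lies arm.grip_point_offset behind it (arm.grip_point_offset is the distance from the TCP to the grasp point, in m); y points along the fingers, x is the direction in which the jaws open and shut, and the axes are right-handed (so a half turn about y gives the same grasp; the last joint's range is limited). The gripper opens to 85 mm and grips with 20 to 120 N. Pads are 22 mm wide; open, the fingers measure 114 mm over their backs; the gripper's body (76 mm by 85 mm) begins 54 mm behind the grasp point. The pads swing forward as they close: fully open they stand 13 mm farther back than shut.
Start: joints at [1.257, 0.521, -0.036, 1.599, 0.021, 1.021, -0.113], TCP at [0.151, -0.607, 0.231] pointing down, gripper open.
Joint ranges: [-2.91, 2.91], [-0.3, 2.13], [-1.5, 1.42], [0.17, 2.43], [-1.26, 4.41], [0.16, 1.93], [-2.52, 2.52]. Speed limits (rad/s): [1.89, 1.89, 2.39, 2.39, 3.01, 3.01, 3.01].

INTERFACE

Orientations are given as a rotation vector (axis times angle).
In Python, from bench import arm gives the robot as it stands.
- The arm moves only by the tool step_arm, never from a script. Its argument "moves" is a list of rows, each a list of 6 numbers: the shift along the tool's x, y, z in m, then the turn, a rotation vector about the tool's x, y, z in rad. In form: [[dx, dy, dz, ax, ay, az], ...]. A call has 1 to 12 rows; each row is the pose to reach, as a shift and turn from the pose measured when the call began, along the tool's axes at that moment; what a row does not reach only later rows make up. A row lasts 1/8 s, in which the tool goes at most 62.5 mm and 10.7 degrees, less where a joint would pass 70% of its speed; a pose out of reach is approached as far as the arm can. A call with a gripper value outside its range is refused whole. "gripper" is the opening in per cent of the stroke, from 0 (shut) to 100 (fully open), set as the call begins (left out, the last holds). The fingers move at their own pace and stop on an object; the grip force is fixed at half the most. Time passes only in rows, so rows that repeat a pose let the fingers close. It gives the time, the measured TCP pose, the force and the opening at its end, in the units of the state.
- arm.state(): the state, without advancing time (a new reading comes with each control period).
- arm.grab_frame(name): name is "side" or "top" or "wrist"; returns a dict with "img" (400x640x3 uint8, red, green, blue), "intrinsics" (3x3 intrinsics, pixels), "world_from_camera" (4x4, takes a point from camera to world coordinates). Camera axes: x right, y up, looking along -z (the intrinsics and any distortion apply to the point x, -y, -z); pixel columns grow to the right and rows downward; lengths in m; the calibration is good to about 2 mm. A picture is of the moment at which its call begins. There is no depth.
- arm.sign_off(): hands the job in, once; it reports no verdict.
The state is a dict: "t": time; "q": joint angles; "joint_vel": joint speeds; "tau": joint torques, N m; "tcp_pos": TCP position; "tcp_rot": TCP orientation; "ft_force": force on the tool from outside, world axes, zero at the start; "ft_torque": the same for the moment, N m; "gripper_width": opening from 0.0 (shut) to 1.0 (fully open).
Only numpy, scipy, OpenCV 4.12 (cv2) and the standard library are available. Lean on these libraries where they do the work, as an engineer would, in place of code of your own. Each camera call takes 0.05 s, during which the arm holds its last target.

TASK

Get the van ready to drive: lift the green dressing-tape roll straight up off its spindle and set it down gently (do not drop it), standing on its flat end inside the white travel locker while the locker's door is still open. Then slowly push the blue door fully shut until it snaps past its roller catch and stays seated; do not slam it. Leave the lens case, spectacle frame, occluder and trial lens where they lie.

Things in the scene. Friction and masses are not known exactly. Their poses are not given: they have to be found in the camera images.
- roll_center (a point): Centre (half-way up, on the axis) of the loose green tape roll on a brown cardboard core: outer diameter 60, hole diameter 28, height 56, about 120 g, rigid. Its z is the roll's axis, vertical at the start. It stands on the stand's base, threaded on the spindle.
- spindle_top (a point): Top end of the upright aluminium spindle (diameter 16), 80 above the work surface and 14 above the roll's upper face at the start. The spindle rises 70 from a fixed dark steel disc, diameter 100, 10 thick, whose top carries the roll. To come free the roll's underside must rise above this point.
- locker_in (a point): Centre of the inner floor of the fixed white travel locker, an open-topped box. The floor is 6 above the work surface. x points to the back wall, y along the door opening towards the hinge side, z up. Inside: 130 deep (x -65 to +65) by 160 wide (y -80 to +80); walls 8 thick, tops 70 above the work surface; the front is closed only by the door.
- catch_housing (a point): Centre of the upper face of the fixed black catch housing, 34 (x) x 23 (y), 70 high, standing outside the front corner of the locker opposite the hinge; same axes as the locker. The sprung roller sits in its hinge-side face. Keep the gripper clear of it.
- door (a joint): Angle (rad) of the blue door: 0 = fully shut and seated, grows as it opens towards -x of the locker, to at most 1.5. Stiff enough to stay where it is left. From about 0.09 a sprung roller catch resists (about 3 to 5 N at the push point); past about 0.03 the catch pulls the door shut to 0 and holds it.
- door_hinge (a point): A point on the door's vertical hinge axis, 37 above the work surface, in the middle of the panel's thickness, at x -71, y +84 from the locker floor centre. It turns with the door: its y axis points along the panel from free edge to hinge, its -x is the outward normal of the outer (robot-side) face. With the door shut its axes equal the locker's.
- door_push (a point): A good place to push, on the outer face of the door: 120 from the hinge axis along the panel, 45 above the work surface, same axes as door_hinge. Panel 12 thick, from 6 to 68 above the surface; its free edge is 160 from the hinge axis and bears a vertical steel nose for the catch. A steel disc 1 mm proud marks the outer face 15 nearer the free edge.
- lens_case: Bystander: closed blue and grey plastic lens case with stainless slide latch, 150 x 65 x 34, long in its x; origin at the centre of its underside. Leave alone.
- frame: Bystander: tortoiseshell spectacle frame lying folded, 50 (x) x 136 (y) x 17 high; origin at the centre of its underside. Leave alone.
- occluder: Bystander: flat yellow plastic occluder, a disc of diameter 64 centred at +65 in its y with an 18 wide handle along -y, 194 long, 5 thick; origin near the middle of its underside. Leave alone.
- trial_lens: Bystander: clear glass trial lens with nickel rim, diameter 38 with a small tab, 4 thick; origin at the centre of its underside. Leave alone.
There are look-alikes about, which are no part of the job. Of the things shaped like the part that bears spindle_top, the dark steel one is meant. There is more than one size of the part that bears roll_center; the job needs the larger.

How it is judged:
By the outcome, as a careful person would: the job done as asked, in the order asked, and still so for the second after the job is handed in, with the robot touching nothing.
It also fails if it takes over 54 s, if anything falls off the work surface, if the arm or the gripper's body presses on something with over 40 N, if the wrist force passes 120 N, or if a joint passes its speed limit or range.

## Working session

There is one attempt and no reset: what is moved stays moved. The work goes in short steps, Python scripts to look and compute and a tool call to move; the robot and the scene stay as the last step left them, time stands still between calls to the robot, and variables do not carry over. Pictures are saved under pics/ and viewed, and the job is handed in when it is done.

Besides the shell and the picture viewer there is one more tool, called after "Request:" in YAML: its name, and indented under it one key for each argument. step_arm: Moves the arm, as the interface text tells. Its arguments: {"type":"object","properties":{"moves":{"type":"array"},"gripper":{"type":"number"}},"required":["moves"]}

```bash
mkdir -p pics; ls
python3 - <<'E'
from bench import arm
import cv2
s=arm.state()
for k,v in s.items(): print(k,v)
print(arm.grip_point_offset)
for n in ["side","top","wrist"]:
    f=arm.grab_frame(n)
    cv2.imwrite(f"pics/{n}0.png",f["img"][:,:,::-1])
    print(n,f["intrinsics"],f["world_from_camera"],[k for k in f])
E
```

```text
pics
t 0.0
q [ 1.25676747  0.52198819 -0.03635552  1.5999868   0.02114913  1.02108144
 -0.11280455]
joint_vel [ 1.35219098e-05  2.95420112e-03  2.34474001e-04  5.09895097e-05
  1.37742856e-03 -5.84295209e-04 -1.39331899e-03]
tau [ 6.66721626e-04 -9.27102256e+01  1.98153824e+00 -3.69922435e+01
  1.81573274e-02  8.30375677e-03 -4.75004313e-06]
tcp_pos [ 0.15080474 -0.60620063  0.23074908]
tcp_rot [-1.31404403  1.02835501 -1.02691322]
ft_force [ 0.23646916 -0.96691362 -0.53921701]
ft_torque [-0.0775042   0.01437102 -0.06745769]
gripper_width 0.9985796684107122
0.0187
side [[501.67403452   0.         328.65644571]
 [  0.         501.67403452 196.8443089 ]
 [  0.           0.           1.        ]] [[ 0.99973976  0.01533491 -0.01688968  0.50802876]
 [-0.02251003  0.7833239  -0.62120605 -0.85304589]
 [ 0.00370395  0.62142457  0.78346524  1.08111076]
 [ 0.          0.          0.          1.        ]] ['img', 'intrinsics', 'world_from_camera']
top [[374.35064762   0.         321.51743977]
 [  0.         374.35064762 200.37625777]
 [  0.           0.           1.        ]] [[-3.03182241e-04  9.93976560e-01 -1.09592458e-01  4.13643067e-01]
 [-9.99788210e-01  1.95387480e-03  2.04870282e-02 -3.40263635e-02]
 [ 2.05777558e-02  1.09575459e-01  9.93765453e-01  1.16160536e+00]
 [ 0.00000000e+00  0.00000000e+00  0.00000000e+00  1.00000000e+00]] ['img', 'intrinsics', 'world_from_camera']
wrist [[324.30513321   0.         312.0750997 ]
 [  0.         324.30513321 199.13874555]
 [  0.           0.           1.        ]] [[ 2.40854380e-01  9.27251507e-01  2.86694631e-01  2.22792720e-01]
 [-9.70560934e-01  2.30350334e-01  7.03576400e-02 -5.88322666e-01]
 [-8.00976134e-04 -2.95200554e-01  9.55434975e-01  3.72400571e-01]
 [ 0.00000000e+00  0.00000000e+00  0.00000000e+00  1.00000000e+00]] ['img', 'intrinsics', 'world_from_camera']
```

View pics/side0.png

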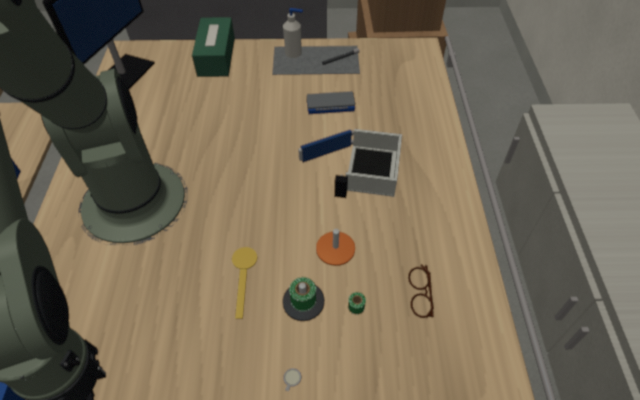

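View pics/top0.png

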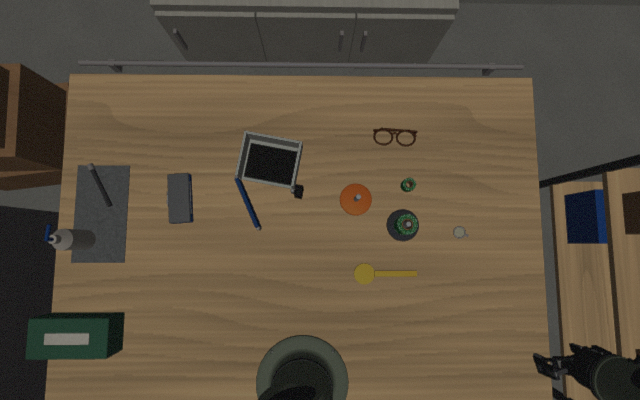

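View pics/wrist0.png

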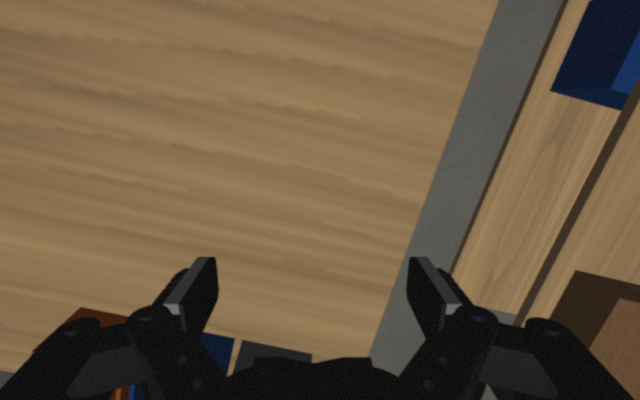

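Run:
```python
from scipy.spatial.transform import Rotation as R
print(R.from_rotvec([-1.31404403,1.02835501,-1.02691322]).as_matrix())
```

```text
[[ 2.41403211e-01 -2.79536517e-04  9.70424861e-01]
 [-9.70424298e-01  1.04542496e-03  2.41403372e-01]
 [-1.08198743e-03 -9.99999414e-01 -1.89000862e-05]]
```

The side view shows the roll on the dark disc at about (303,293), the orange look-alike at (336,248), the small roll at (357,302), and the locker at (375,162) with the blue door open. Next I'll zoom the top view.

```bash
cat > h.py <<'E'
import numpy as np, cv2
from bench import arm
def cam(n):
    f=arm.grab_frame(n); return f["img"],np.array(f["intrinsics"]),np.array(f["world_from_camera"])
def ray(K,T,u,v):
    d=np.array([(u-K[0,2])/K[0,0],-(v-K[1,2])/K[1,1],-1.]); return T[:3,3],T[:3,:3]@d
def onz(K,T,u,v,z):
    o,d=ray(K,T,u,v); return o+d*(z-o[2])/d[2]
def proj(K,T,p):
    c=T[:3,:3].T@(np.asarray(p,float)-T[:3,3]); return K[0,2]+K[0,0]*c[0]/-c[2],K[1,2]+K[1,1]*c[1]/c[2]
E
python3 - <<'E'
import cv2
a=cv2.imread('pics/top0.png');b=cv2.imread('pics/side0.png')
cv2.imwrite('pics/t1.png',cv2.resize(a[120:240,220:340],(600,600),interpolation=cv2.INTER_CUBIC))
cv2.imwrite('pics/t2.png',cv2.resize(a[170:250,330:450],(780,520),interpolation=cv2.INTER_CUBIC))
cv2.imwrite('pics/s1.png',cv2.resize(b[120:210,290:410],(800,600),interpolation=cv2.INTER_CUBIC))
cv2.imwrite('pics/s2.png',cv2.resize(b[230:330,270:390],(720,600),interpolation=cv2.INTER_CUBIC))
E
```

```text
(no output)
```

View pics/t1.png

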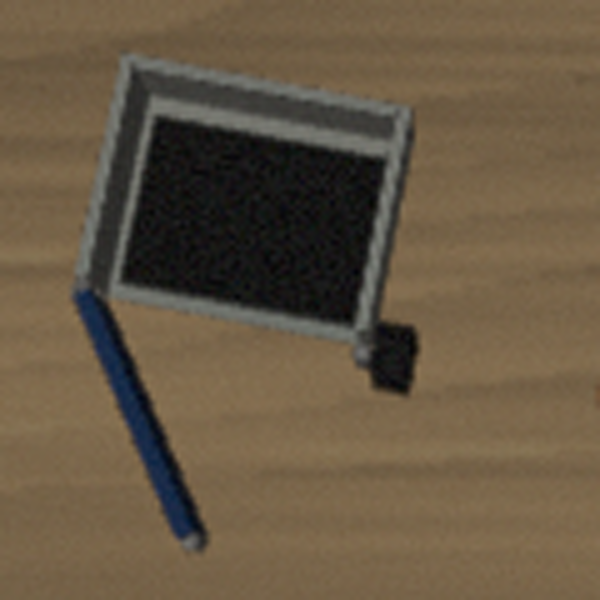

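View pics/t2.png

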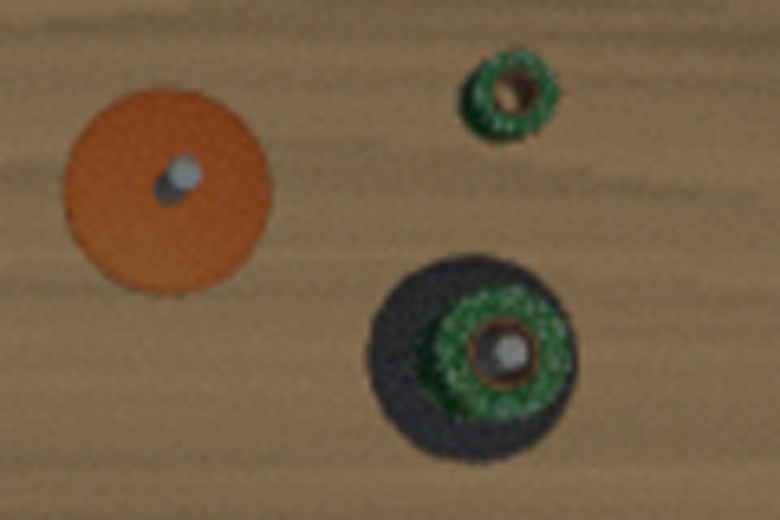

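View pics/s1.png

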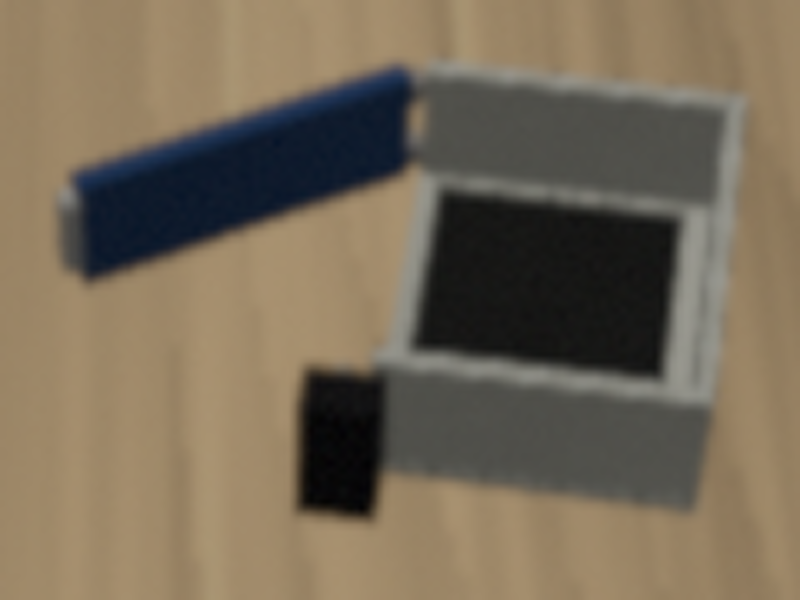

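View pics/s2.png

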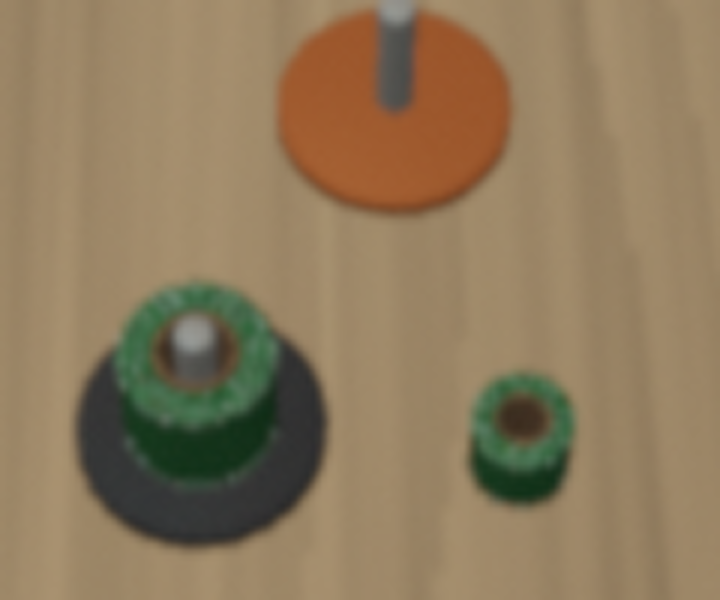

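```bash
cat > m.py <<'E'
from h import *
f={n:cam(n) for n in("top","side")}
def px(w,U,V):
    s,ox,oy={"t1":(5,220,120),"t2":(6.5,330,170),"s1":(20/3,290,120),"s2":(6,270,230)}[w]
    return (U+.5)/s-.5+ox,(V+.5)/s-.5+oy
def P(w,U,V,z):
    n={"t":"top","s":"side"}[w[0]]; _,K,T=f[n]; return onz(K,T,*px(w,U,V),z)
for nm,a,b,z in [("spin",("t2",511,350),("s2",193,328),.08),("rolltop",("t2",505,353),("s2",197,354),.066),("disc",("t2",473,358),("s2",201,432),.01),
 ("BH",("t1",124,57),("s1",747,95),.07),("BC",("t1",412,105),("s1",714,403),.07),("FC",("t1",366,343),("s1",376,354),.07),("FH",("t1",78,294),("s1",418,65),.07),
 ("doortip",("t1",193,538),("s1",68,180),.068),("doorhingeTop",("t1",92,293),("s1",407,68),.068)]:
    print(nm,P(*a,z).round(4),P(*b,z).round(4))
E
python3 m.py
cat > seg.py <<'E'
from h import *
for n in("top","side"):
    im,K,T=cam(n); hsv=cv2.cvtColor(im,cv2.COLOR_RGB2HSV)
    m=cv2.inRange(hsv,(50,70,20),(85,255,255))
    ns,l,st,c=cv2.connectedComponentsWithStats(m)
    for i in range(1,ns):
        if st[i][4]>30: print(n,"green",st[i],c[i])
    m=cv2.inRange(hsv,(105,120,20),(125,255,255))
    ns,l,st,c=cv2.connectedComponentsWithStats(m)
    for i in range(1,ns):
        if st[i][4]>80: print(n,"blue",st[i],c[i],cv2.minAreaRect(np.argwhere(l==i)[:,::-1].astype(np.int32)))
E
python3 seg.py
```

```text
spin [ 0.4661 -0.3079  0.08  ] [ 0.4638 -0.3076  0.08  ]
rolltop [ 0.4655 -0.3086  0.066 ] [ 0.4648 -0.311   0.066 ]
disc [ 0.4657 -0.3073  0.01  ] [ 0.4643 -0.315   0.01  ]
BH [0.7417 0.1735 0.07  ] [0.7436 0.1745 0.07  ]
BC [0.7133 0.0017 0.07  ] [0.7109 0.0019 0.07  ]
FC [0.5699 0.0279 0.07  ] [0.578  0.0303 0.07  ]
FH [0.5985 0.1972 0.07  ] [0.6034 0.1955 0.07  ]
doortip [0.4554 0.1275 0.068 ] [0.4531 0.1314 0.068 ]
doorhingeTop [0.5995 0.1894 0.068 ] [0.5988 0.1958 0.068 ]
top green [401 178  15  13  97] [407.68041237 184.58762887]
top green [394 214  24  21 264] [404.79545455 224.40151515]
top green [  25  313   99   48 3195] [ 71.95962441 336.14147105]
top blue [235 178  24  49 214] [246.93925234 202.30373832] ((246.87928771972656, 202.05172729492188), (51.997344970703125, 4.464418888092041), 66.80140686035156)
top blue [ 565  190   42   53 1770] [586.36101695 217.07966102] ((585.5087890625, 217.1147003173828), (52.76719284057617, 38.42495346069336), 85.60128784179688)
top blue [ 44 224   9  17  84] [ 47.44047619 232.36904762] ((48.0, 232.0), (8.0, 16.0), 0.0)
side green [ 193   18   41   58 1728] [213.609375    47.56770833]
side green [290 278  26  33 515] [302.66601942 295.91456311]
side green [349 293  16  20 187] [356.2459893  303.86096257]
side blue [  52    0   90   62 3271] [93.30938551 21.48670131] ((101.21721649169922, 16.006290435791016), (66.27643585205078, 80.20549774169922), 65.0952377319336)
side blue [309 106  45   7 104] [331.47115385 109.79807692] ((331.0487060546875, 109.23009490966797), (4.057658672332764, 44.23513412475586), 86.18592071533203)
side blue [302 131  49  29 671] [325.99105812 145.26527571] ((326.7500305175781, 145.25001525878906), (13.597793579101562, 52.493804931640625), 71.56504821777344)
side blue [  0 382  25  18 233] [  7.38197425 392.89270386] ((12.0, 390.5), (24.0, 17.0), 0.0)
```

Roll and spindle are at about (0.465, -0.3085). The locker centre is about (0.6555, 0.1006), yaw −0.175. The hinge comes out at (0.600, 0.196), with the door open about 0.97 rad and a panel length of 0.160, which matches the spec. Moving above the roll.

Request:
step_arm:
  moves:
    - [-0.025,0,0.045,0,0,0]
    - [-0.05,0,0.09,0,0,0]
    - [-0.078,0,0.138,0,0,0]
    - [-0.106,0,0.188,0,0,0]
    - [-0.134,0,0.237,0,0,0]
    - [-0.162,0,0.287,0,0,0]
    - [-0.19,0,0.336,0,0,0]
    - [-0.205,0,0.363,0,0,0]
    - [-0.213,0,0.377,0,0,0]
    - [-0.213,0,0.377,0,0,0]
    - [-0.213,0,0.377,0,0,0]
  gripper: 100

```text
t: 1.72
tcp_pos: [0.4642, -0.3101, 0.2312]
tcp_rot: [-1.314, 1.03, -1.029]
ft_force: [0.3, 0.3, -0.0]
gripper_width: 1.005
```

Run:
```python
from h import *
from scipy.spatial.transform import Rotation as R
im,K,T=cam("wrist"); cv2.imwrite("pics/w1.png",im[:,:,::-1])
s=arm.state(); print(s["t"],s["tcp_pos"],R.from_rotvec(s["tcp_rot"]).as_matrix().round(3),s["ft_force"])
print("pred spindle",proj(K,T,[.465,-.3085,.08]),"roll top",proj(K,T,[.465,-.3085,.066]),"disc",proj(K,T,[.465,-.3085,.01]))
```

```text
1.775 [ 0.46419829 -0.31006312  0.23121156] [[ 0.239 -0.     0.971]
 [-0.971 -0.     0.239]
 [ 0.    -1.    -0.001]] [-0.71841195  0.39503514  0.509007  ]
pred spindle (np.float64(310.78610259727304), np.float64(181.13786178309527)) roll top (np.float64(310.8374467230622), np.float64(177.63581997328336)) disc (np.float64(311.0055197212743), np.float64(166.17202235685744))
```

View pics/w1.png

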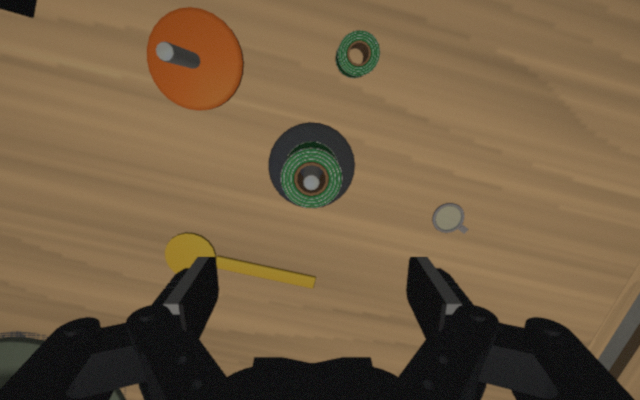

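The spindle top is at (311,182) and the disc at (311,165), both within 1 px of prediction. Descending.

Request:
step_arm:
  moves:
    - [-0.0014,0.02,0.001,0,0,0]
    - [-0.0014,0.05,0.001,0,0,0]
    - [-0.0014,0.08,0.001,0,0,0]
    - [-0.0014,0.11,0.001,0,0,0]
    - [-0.0014,0.135,0.001,0,0,0]
    - [-0.0014,0.155,0.001,0,0,0]
    - [-0.0014,0.173,0.001,0,0,0]
    - [-0.0014,0.188,0.001,0,0,0]
    - [-0.0014,0.2,0.001,0,0,0]
    - [-0.0014,0.207,0.001,0,0,0]
    - [-0.0014,0.209,0.001,0,0,0]
    - [-0.0014,0.209,0.001,0,0,0]

```text
t: 3.28
tcp_pos: [0.4649, -0.3085, 0.0225]
tcp_rot: [-1.314, 1.029, -1.029]
ft_force: [-0.9, 0.1, 0.4]
gripper_width: 1.004
```

Request:
step_arm:
  moves:
    - [0,0,0,0,0,0]
    - [0,0,0,0,0,0]
    - [0,0,0,0,0,0]
    - [0,0,0,0,0,0]
    - [0,0,0,0,0,0]
    - [0,0,0,0,0,0]
    - [0,0,0,0,0,0]
    - [0,0,0,0,0,0]
  gripper: 0

```text
t: 4.28
tcp_pos: [0.4652, -0.3088, 0.0233]
tcp_rot: [-1.314, 1.029, -1.03]
ft_force: [-1.9, 0.8, 11.7]
gripper_width: 0.683
```

Request:
step_arm:
  moves:
    - [0,-0.005,0,0,0,0]
    - [0,-0.012,0,0,0,0]
    - [0,-0.022,0,0,0,0]
    - [0,-0.034,0,0,0,0]
    - [0,-0.046,0,0,0,0]
    - [0,-0.058,0,0,0,0]
    - [0,-0.072,0,0,0,0]
    - [0,-0.088,0,0,0,0]
    - [0,-0.106,0,0,0,0]
    - [0,-0.122,0,0,0,0]
    - [0,-0.13,0,0,0,0]
    - [0,-0.13,0,0,0,0]

```text
t: 5.78
tcp_pos: [0.4652, -0.3088, 0.1537]
tcp_rot: [-1.314, 1.028, -1.031]
ft_force: [-0.1, 0.4, -1.2]
gripper_width: 0.693
```

Run:
```python
from h import *
s=arm.state(); print(s["t"],s["tcp_pos"],s["ft_force"],s["gripper_width"])
im,K,T=cam("side"); cv2.imwrite("pics/s3.png",cv2.resize(im[180:340,220:420,::-1],(750,600)))
im,K,T=cam("wrist"); cv2.imwrite("pics/w3.png",im[:,:,::-1])
```

```text
5.775 [ 0.46520111 -0.30876854  0.15366117] [-0.08725748  0.36427992 -1.15577444] 0.6932368611098015
```

View pics/s3.png

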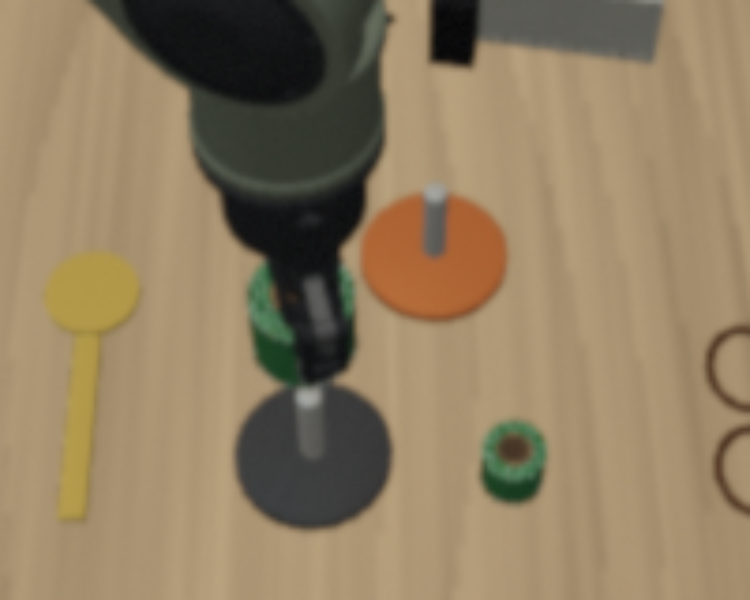

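View pics/w3.png

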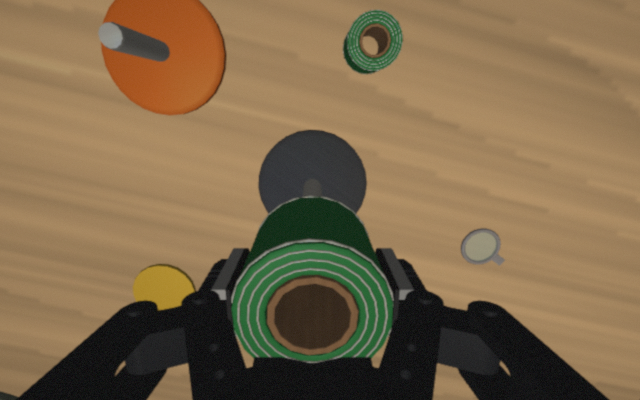

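The roll is lifted clear and upright, and its underside is about 13 mm below the TCP. Carrying it over the locker.

Request:
step_arm:
  moves:
    - [-0.012,0,0.01,0,0.014,0]
    - [-0.035,0,0.029,0,0.04,0]
    - [-0.07,0,0.058,0,0.083,0]
    - [-0.105,0,0.087,0,0.125,0]
    - [-0.14,0,0.117,0,0.167,0]
    - [-0.174,0,0.146,0,0.209,0]
    - [-0.209,0,0.175,0,0.25,0]
    - [-0.244,0,0.204,0,0.292,0]
    - [-0.279,0,0.233,0,0.334,0]
    - [-0.31,0,0.26,0,0.375,0]
    - [-0.335,0,0.28,0,0.4,0]
    - [-0.348,0,0.2915,0,0.417,0]

```text
t: 7.38
tcp_pos: [0.6646, 0.1008, 0.1516]
tcp_rot: [-1.123, 1.337, -1.336]
ft_force: [-1.0, -0.3, -1.6]
gripper_width: 0.686
```

Request:
step_arm:
  moves:
    - [0,0,0,0,0,0]
    - [0,0,0,0,0,0]

```text
t: 7.62
tcp_pos: [0.6642, 0.0993, 0.1513]
tcp_rot: [-1.124, 1.338, -1.337]
ft_force: [0.8, 0.1, -2.3]
gripper_width: 0.687
```

Run:
```python
from h import *
from scipy.spatial.transform import Rotation as R
s=arm.state(); print(s["t"],s["tcp_pos"],s["ft_force"],s["gripper_width"]);print(R.from_rotvec(s["tcp_rot"]).as_matrix().round(3))
im,K,T=cam("side"); cv2.imwrite("pics/s4.png",cv2.resize(im[60:220,270:470,::-1],(750,600)))
im,K,T=cam("wrist"); cv2.imwrite("pics/w4.png",im[:,:,::-1])
c=np.array([.6555,.1006]);x=np.array([.9848,-.174]);y=np.array([.174,.9848])
for a,b in((.073,.088),(.073,-.088),(-.065,-.088),(-.065,.088)):
    p=[*(c+a*x+b*y),.07]; print(a,b,np.round(proj(K,T,p)))
```

```text
7.625 [0.6641688  0.09927272 0.15128381] [ 0.80948623  0.0505395  -2.33070864] 0.6868944085432078
[[-0.174 -0.002  0.985]
 [-0.985 -0.001 -0.174]
 [ 0.002 -1.    -0.002]]
0.073 0.088 [179. 115.]
0.073 -0.088 [443. 115.]
-0.065 -0.088 [423. 294.]
-0.065 0.088 [201. 295.]
```

View pics/s4.png

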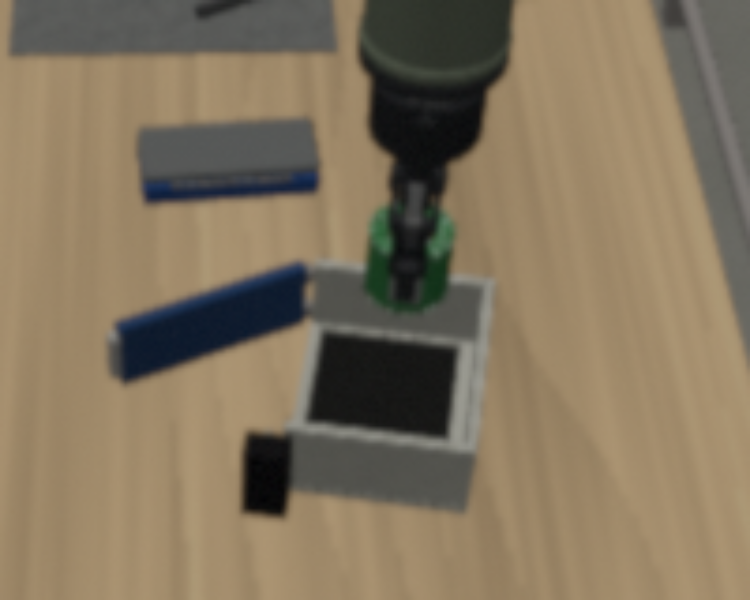

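View pics/w4.png

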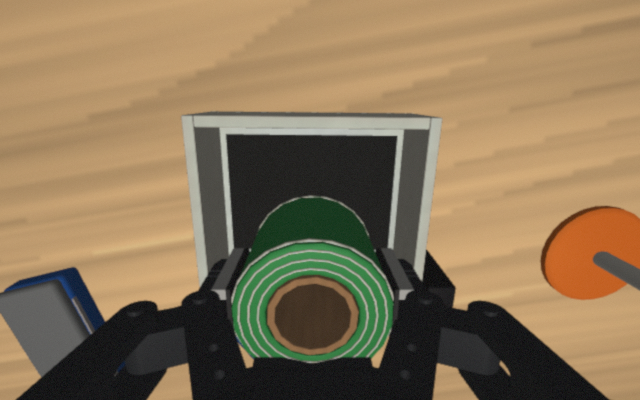

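Locker corners are seen at (183,117) and (440,117), within about 4 px of prediction, and the yaw is aligned. Lowering.

Request:
step_arm:
  moves:
    - [0,0.01,0,0,0,0]
    - [0,0.025,0,0,0,0]
    - [0,0.04,0,0,0,0]
    - [0,0.055,0,0,0,0]
    - [0,0.07,0,0,0,0]
    - [0,0.085,0,0,0,0]
    - [0,0.098,0,0,0,0]
    - [0,0.108,0,0,0,0]
    - [0,0.115,0,0,0,0]
    - [0,0.12,0,0,0,0]
    - [0,0.122,0,0,0,0]
    - [0,0.122,0,0,0,0]

```text
t: 9.22
tcp_pos: [0.6643, 0.0991, 0.0298]
tcp_rot: [-1.123, 1.338, -1.338]
ft_force: [0.2, 0.0, -1.5]
gripper_width: 0.686
```

Request:
step_arm:
  moves:
    - [0,0.0015,0,0,0,0]
    - [0,0.003,0,0,0,0]
    - [0,0.0045,0,0,0,0]
    - [0,0.006,0,0,0,0]
    - [0,0.007,0,0,0,0]
    - [0,0.007,0,0,0,0]

```text
t: 9.98
tcp_pos: [0.6643, 0.0991, 0.0227]
tcp_rot: [-1.123, 1.338, -1.338]
ft_force: [-1.1, 0.4, -2.6]
gripper_width: 0.688
```

Request:
step_arm:
  moves:
    - [0,0.001,0,0,0,0]
    - [0,0.002,0,0,0,0]
    - [0,0.003,0,0,0,0]
    - [0,0.003,0,0,0,0]

```text
t: 10.48
tcp_pos: [0.6642, 0.0991, 0.0196]
tcp_rot: [-1.123, 1.338, -1.338]
ft_force: [-0.1, -0.7, -1.6]
gripper_width: 0.684
```

Request:
step_arm:
  moves:
    - [0,0.0005,0,0,0,0]
    - [0,0.001,0,0,0,0]
    - [0,0.001,0,0,0,0]

```text
t: 10.85
tcp_pos: [0.6642, 0.0991, 0.0193]
tcp_rot: [-1.123, 1.338, -1.338]
ft_force: [-5.2, -0.1, 10.1]
gripper_width: 0.684
```

Contact comes at TCP z = 0.0193, as predicted. Releasing.

Request:
step_arm:
  moves:
    - [0,0,0,0,0,0]
    - [0,0,0,0,0,0]
    - [0,0,0,0,0,0]
    - [0,0,0,0,0,0]
  gripper: 78

```text
t: 11.35
tcp_pos: [0.6642, 0.0991, 0.0192]
tcp_rot: [-1.123, 1.338, -1.338]
ft_force: [0.3, -0.2, -0.2]
gripper_width: 0.781
```

Request:
step_arm:
  moves:
    - [0,0,0,0,0,0]
    - [0,0,0,0,0,0]
    - [0,0,0,0,0,0]
    - [0,0,0,0,0,0]
  gripper: 97

```text
t: 11.85
tcp_pos: [0.6643, 0.0991, 0.0193]
tcp_rot: [-1.123, 1.338, -1.338]
ft_force: [0.5, 0.2, -0.3]
gripper_width: 0.97
```

Request:
step_arm:
  moves:
    - [0,-0.005,0,0,0,0]
    - [0,-0.015,0,0,0,0]
    - [0,-0.03,0,0,0,0]
    - [0,-0.045,0,0,0,0]
    - [0,-0.06,0,0,0,0]
    - [0,-0.08,0,0,0,0]
    - [0,-0.1,0,0,0,0]
    - [0,-0.12,0,0,0,0]
    - [0,-0.14,0,0,0,0]
    - [0,-0.155,0,0,0,0]
    - [0,-0.16,0,0,0,0]
    - [0,-0.16,0,0,0,0]

```text
t: 13.35
tcp_pos: [0.6644, 0.0993, 0.1792]
tcp_rot: [-1.123, 1.338, -1.338]
ft_force: [0.0, 0.3, 0.0]
gripper_width: 0.972
```

Run:
```python
from h import *
s=arm.state(); print(s["t"],s["tcp_pos"],s["ft_force"],s["gripper_width"])
im,K,T=cam("side"); cv2.imwrite("pics/s5.png",cv2.resize(im[60:220,270:470,::-1],(750,600)))
im,K,T=cam("wrist"); cv2.imwrite("pics/w5.png",im[:,:,::-1])
```

```text
13.35 [0.66438392 0.09926678 0.17915973] [0.0281772  0.28294096 0.0086828 ] 0.9723569898122889
```

View pics/s5.png

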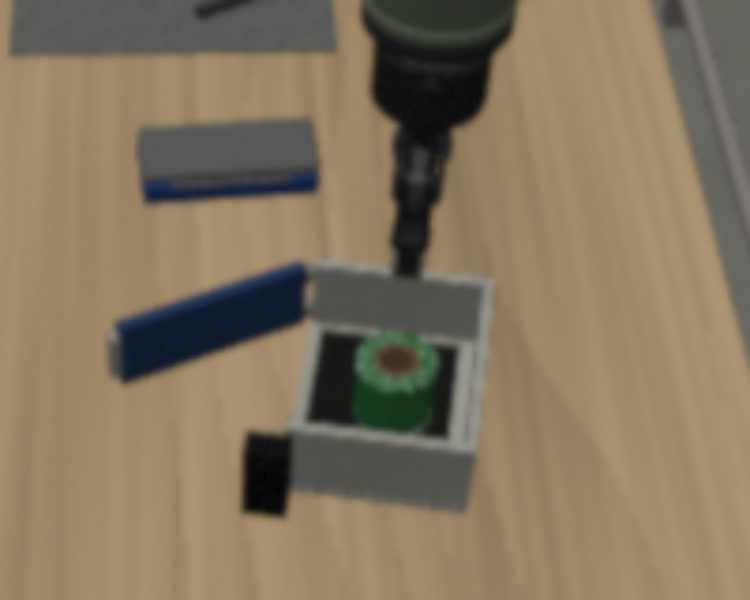

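View pics/w5.png

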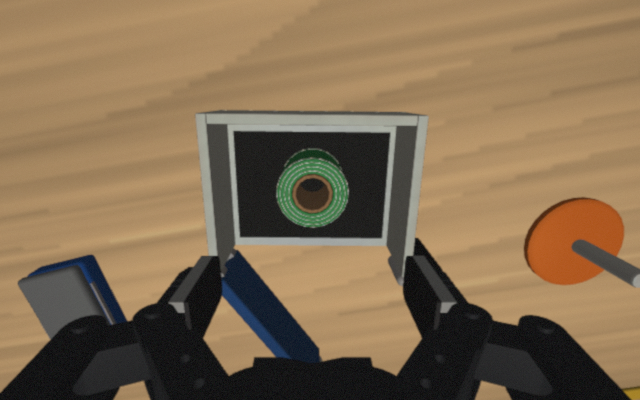

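The roll stands upright in the locker, seen at (312,192) in the wrist view, and the door hasn't moved. Next I'll compute the door-push poses.

```bash
cat > door.py <<'E'
from h import *
from scipy.spatial.transform import Rotation as R
H=np.array([.600,.1957]); PSI=-.175
def pose(th,gap,r=.12):
    a=-np.pi/2+PSI-th; d=np.array([np.cos(a),np.sin(a)]); b=np.pi+PSI-th; n=np.array([np.cos(b),np.sin(b)])
    return H+r*d+(.006+.011+gap)*n, PSI-th   # xy, tool z heading
def delta(th,gap,z,r=.12):
    s=arm.state(); M=R.from_rotvec(s["tcp_rot"]).as_matrix()
    p,h=pose(th,gap,r); dp=M.T@(np.array([*p,z])-s["tcp_pos"])
    X=np.array([np.sin(h),-np.cos(h),0]);Y=np.array([0,0,-1.]);Z=np.array([np.cos(h),np.sin(h),0])
    rv=R.from_matrix(M.T@np.column_stack([X,Y,Z])).as_rotvec()
    return np.r_[dp,rv].round(4)
E
python3 - <<'E'
from door import *
print(arm.state()["q"].round(2))
print(pose(.97,.035),delta(.97,.035,.179))
E
```

```text
[-0.21  0.65 -0.04  1.51  0.03  0.98 -2.01]
(array([0.46923639, 0.19349139]), -1.145) [-5.880e-02 -1.000e-04 -2.084e-01  1.200e-03  9.692e-01  2.600e-03]
```

```bash
sed -i 's/return H+r\*d+(.006+.011+gap)\*n, PSI-th .*/return H+r*d+(.006+.011+gap)*n, PSI-th+np.pi/' door.py
python3 - <<'E'
from door import *
print(pose(.97,.035),delta(.97,.035,.179))
E
```

```text
(array([0.46923639, 0.19349139]), 1.996592653589793) [-5.8800e-02 -1.0000e-04 -2.0840e-01  3.1000e-03 -2.1724e+00 -1.4000e-03]
```

Request:
step_arm:
  moves:
    - [-0.005,0,-0.015,0,-0.12,0]
    - [-0.01,0,-0.035,0,-0.28,0]
    - [-0.015,0,-0.055,0,-0.44,0]
    - [-0.021,0,-0.075,0,-0.6,0]
    - [-0.027,0,-0.095,0,-0.76,0]
    - [-0.032,0,-0.115,0,-0.92,0]
    - [-0.038,0,-0.135,0,-1.08,0]
    - [-0.043,0,-0.155,0,-1.24,0]
    - [-0.049,0,-0.175,0,-1.4,0]
    - [-0.054,0,-0.192,0,-1.56,0]
    - [-0.058,0,-0.204,0,-1.72,0]
    - [-0.059,0,-0.208,0,-1.88,0]
  gripper: 0

```text
t: 14.95
tcp_pos: [0.4688, 0.194, 0.1785]
tcp_rot: [-1.569, -0.107, 0.112]
ft_force: [-0.4, -0.5, -0.3]
gripper_width: -0.002
```

Run:
```python
from door import *
print(arm.state()["t"],arm.state()["tcp_pos"],arm.state()["gripper_width"],delta(.97,.035,.179),delta(.97,.035,.033))
```

```text
14.95 [0.46882322 0.19402964 0.17849949] -0.002297350270250794 [ 0.0003 -0.0005 -0.0006  0.0004 -0.2862 -0.0035] [ 0.0008  0.1455 -0.0005  0.0004 -0.2862 -0.0035]
```

Request:
step_arm:
  moves:
    - [0,0,0,0,-0.14,0]
    - [0,0.005,0,0,-0.286,0]
    - [0,0.02,0,0,-0.286,0]
    - [0,0.04,0,0,-0.286,0]
    - [0,0.06,0,0,-0.286,0]
    - [0,0.08,0,0,-0.286,0]
    - [0,0.1,0,0,-0.286,0]
    - [0,0.12,0,0,-0.286,0]
    - [0,0.135,0,0,-0.286,0]
    - [0,0.143,0,0,-0.286,0]
    - [0,0.1455,0,0,-0.286,0]
    - [0,0.1455,0,0,-0.286,0]

```text
t: 16.45
tcp_pos: [0.4685, 0.1939, 0.0332]
tcp_rot: [-1.546, -0.331, 0.336]
ft_force: [0.1, -0.5, 0.6]
gripper_width: -0.003
```

Run:
```python
from door import *
s=arm.state(); print(s["t"],s["tcp_pos"],s["ft_force"],s["q"].round(2))
for th,g in[(.97,0)]+[(t,-.001) for t in (.9,.83,.76,.69,.62,.55,.48,.41,.34,.27)]: print(th,delta(th,g,.033))
im,K,T=cam("side"); cv2.imwrite("pics/s6.png",cv2.resize(im[60:220,270:470,::-1],(750,600)))
im,K,T=cam("top"); cv2.imwrite("pics/t6.png",cv2.resize(im[110:260,200:350,::-1],(600,600)))
```

```text
16.45 [0.46847207 0.19389689 0.03320436] [ 0.12427727 -0.50566477  0.6316946 ] [-0.16  0.69 -0.47  2.02  0.57  0.56 -0.61]
0.97 [ 0.0006  0.0002 -0.0357 -0.0001 -0.0006 -0.0032]
0.9 [-0.0003  0.0002 -0.0451 -0.0002 -0.0706 -0.0032]
0.83 [-0.0005  0.0002 -0.0536 -0.0003 -0.1406 -0.0032]
0.76 [-1.000e-04  2.000e-04 -6.210e-02 -4.000e-04 -2.106e-01 -3.200e-03]
0.69 [ 8.000e-04  2.000e-04 -7.050e-02 -5.000e-04 -2.806e-01 -3.200e-03]
0.62 [ 2.400e-03  2.000e-04 -7.880e-02 -6.000e-04 -3.506e-01 -3.200e-03]
0.55 [ 4.500e-03  2.000e-04 -8.700e-02 -7.000e-04 -4.206e-01 -3.200e-03]
0.48 [ 7.200e-03  2.000e-04 -9.500e-02 -8.000e-04 -4.906e-01 -3.100e-03]
0.41 [ 1.040e-02  2.000e-04 -1.029e-01 -1.000e-03 -5.606e-01 -3.100e-03]
0.34 [ 1.420e-02  2.000e-04 -1.104e-01 -1.100e-03 -6.306e-01 -3.100e-03]
0.27 [ 1.850e-02  1.000e-04 -1.177e-01 -1.200e-03 -7.006e-01 -3.100e-03]
```

View pics/s6.png

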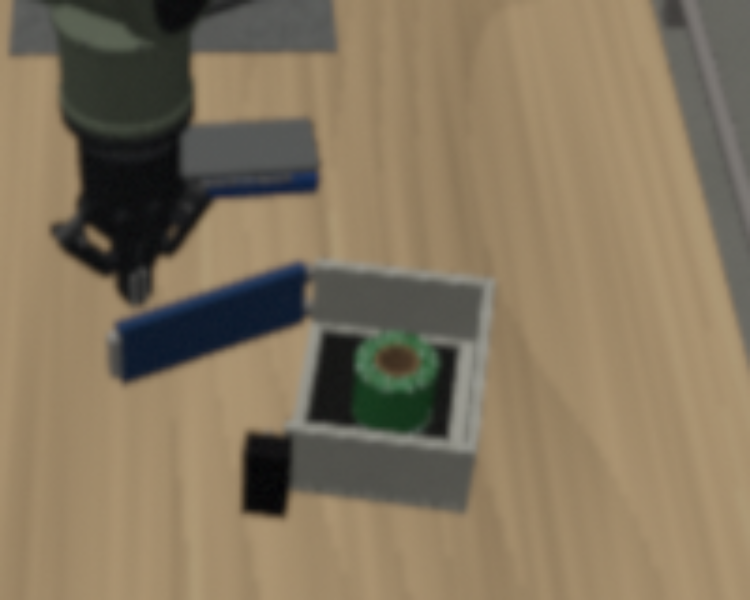

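View pics/t6.png

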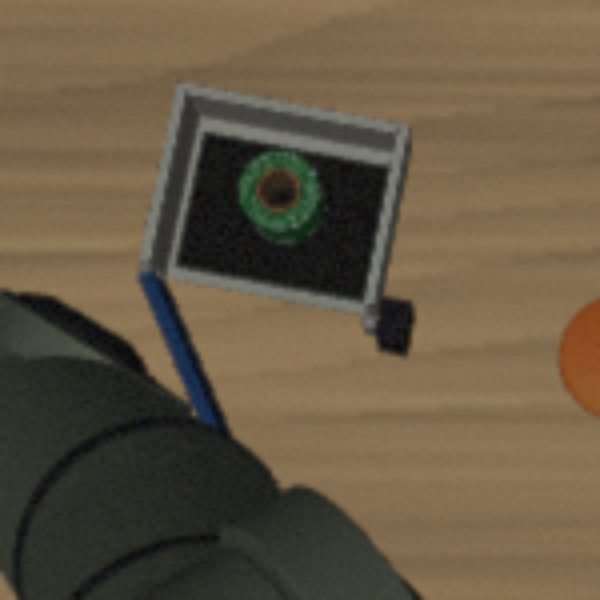

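The door is unchanged, and the shut fingertips are beside its outer face at about (135,290) in the side crop. I'll raise the TCP to z = 0.042 so the knuckles clear the catch housing, then recompute with r = 0.112.

Run:
```python
from door import *
for th,g in[(.97,.01),(.97,0)]+[(t,-.001) for t in np.arange(.93,.5,-.04)]: print(round(th,2),delta(th,g,.042,.112)[[0,1,2,4]])
im,K,T=cam("top"); p=onz(K,T,(393+.5)/5-.5+220,(360+.5)/5-.5+120,.07)[:2]-[.6555,.1006]
print("housing local",p@[.9848,-.174],p@[.174,.9848])
```

```text
0.97 [ 0.0084 -0.0086 -0.0256 -0.0006]
0.97 [ 0.0084 -0.0086 -0.0356 -0.0006]
0.93 [ 0.0078 -0.0086 -0.0411 -0.0406]
0.89 [ 0.0075 -0.0086 -0.0456 -0.0806]
0.85 [ 0.0073 -0.0086 -0.0501 -0.1206]
0.81 [ 0.0073 -0.0086 -0.0546 -0.1606]
0.77 [ 0.0074 -0.0086 -0.0592 -0.2006]
0.73 [ 0.0078 -0.0086 -0.0637 -0.2406]
0.69 [ 0.0083 -0.0086 -0.0682 -0.2806]
0.65 [ 0.009  -0.0086 -0.0726 -0.3206]
0.61 [ 0.0099 -0.0086 -0.0771 -0.3606]
0.57 [ 0.011  -0.0086 -0.0815 -0.4006]
0.53 [ 0.0123 -0.0086 -0.0858 -0.4406]
housing local -0.0787944912068834 -0.1039140632883743
```

Request:
step_arm:
  moves:
    - [0.003,-0.0043,-0.006,0,0,0]
    - [0.008,-0.0086,-0.014,0,0,0]
    - [0.008,-0.0086,-0.022,0,0,0]
    - [0.008,-0.0086,-0.028,0,0,0]
    - [0.008,-0.0086,-0.032,0,0,0]
    - [0.008,-0.0086,-0.0345,0,0,0]
    - [0.008,-0.0086,-0.037,0,-0.01,0]
    - [0.008,-0.0086,-0.039,0,-0.025,0]
    - [0.0078,-0.0086,-0.0411,0,-0.0406,0]
    - [0.0078,-0.0086,-0.0411,0,-0.0406,0]

```text
t: 17.85
tcp_pos: [0.4928, 0.1595, 0.042]
tcp_rot: [-1.54, -0.363, 0.368]
ft_force: [-0.6, 0.9, 0.2]
gripper_width: -0.001
```

Run:
```python
from door import *
s=arm.state(); print(s["t"],s["tcp_pos"],s["ft_force"])
for t in np.arange(.91,.56,-.03): print(round(t,2),delta(t,-.001,.042,.112))
im,K,T=cam("side"); cv2.imwrite("pics/s7.png",cv2.resize(im[60:220,270:470,::-1],(750,600)))
```

```text
17.85 [0.49279144 0.15949888 0.04199911] [-0.64443643  0.89091934  0.20424128]
0.91 [-0.0003 -0.     -0.002  -0.0002 -0.0198 -0.0028]
0.88 [-0.0006  0.     -0.0054 -0.0002 -0.0498 -0.0028]
0.85 [-0.0009  0.     -0.0088 -0.0002 -0.0798 -0.0028]
0.82 [-0.001   0.     -0.0122 -0.0003 -0.1098 -0.0027]
0.79 [-0.0011  0.     -0.0156 -0.0003 -0.1398 -0.0027]
0.76 [-0.0011 -0.     -0.019  -0.0004 -0.1698 -0.0027]
0.73 [-0.0009 -0.     -0.0224 -0.0004 -0.1998 -0.0027]
0.7 [-0.0007 -0.     -0.0258 -0.0004 -0.2298 -0.0027]
0.67 [-0.0003 -0.     -0.0291 -0.0005 -0.2598 -0.0027]
0.64 [ 1.000e-04 -0.000e+00 -3.250e-02 -5.000e-04 -2.898e-01 -2.700e-03]
0.61 [ 0.0007 -0.     -0.0359 -0.0006 -0.3198 -0.0027]
0.58 [ 0.0013 -0.     -0.0392 -0.0006 -0.3498 -0.0027]
```

View pics/s7.png

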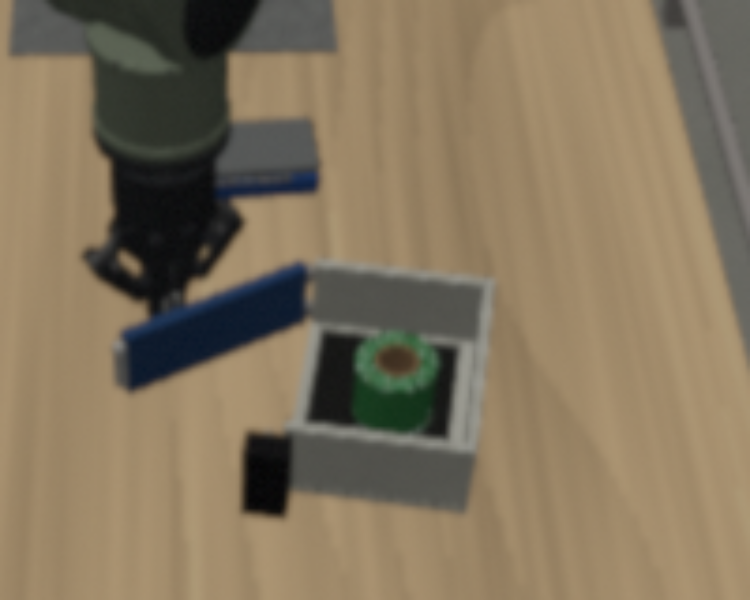

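The door is in contact and has moved slightly. Sweeping it slowly.

Request:
step_arm:
  moves:
    - [-0.0003,0,-0.002,0,-0.02,0]
    - [-0.0006,0,-0.0054,0,-0.05,0]
    - [-0.0009,0,-0.0088,0,-0.08,0]
    - [-0.001,0,-0.0122,0,-0.11,0]
    - [-0.0011,0,-0.0156,0,-0.14,0]
    - [-0.0011,0,-0.019,0,-0.17,0]
    - [-0.0009,0,-0.0224,0,-0.2,0]
    - [-0.0007,0,-0.0258,0,-0.23,0]
    - [-0.0003,0,-0.0291,0,-0.26,0]
    - [0.0001,0,-0.0325,0,-0.29,0]
    - [0.0007,0,-0.0359,0,-0.32,0]
    - [0.0013,0,-0.0392,0,-0.35,0]

```text
t: 19.4
tcp_pos: [0.5117, 0.125, 0.042]
tcp_rot: [-1.475, -0.637, 0.641]
ft_force: [-0.2, 0.2, 0.1]
gripper_width: 0.0
```

Run:
```python
from door import *
s=arm.state(); print(s["t"],s["tcp_pos"],s["ft_force"])
for t in np.arange(.55,.21,-.03): print(round(t,2),delta(t,-.001,.042,.112)[[0,1,2,4]])
im,K,T=cam("side"); cv2.imwrite("pics/s8.png",cv2.resize(im[60:220,270:470,::-1],(750,600)))
```

```text
19.4 [0.51166447 0.12497539 0.04200999] [-0.21329745  0.22568696  0.0908309 ]
0.55 [-0.0004  0.     -0.0032 -0.0281]
0.52 [-0.0007  0.     -0.0066 -0.0581]
0.49 [-0.001   0.     -0.01   -0.0881]
0.46 [-0.0011 -0.     -0.0134 -0.1181]
0.43 [-0.0011 -0.     -0.0168 -0.1481]
0.4 [-0.0011 -0.     -0.0202 -0.1781]
0.37 [-0.0009 -0.     -0.0236 -0.2081]
0.34 [-0.0006 -0.     -0.0269 -0.2381]
0.31 [-2.000e-04 -0.000e+00 -3.030e-02 -2.681e-01]
0.28 [ 0.0003 -0.     -0.0337 -0.2981]
0.25 [ 0.0008 -0.     -0.037  -0.3281]
0.22 [ 0.0015 -0.     -0.0403 -0.3581]
```

View pics/s8.png

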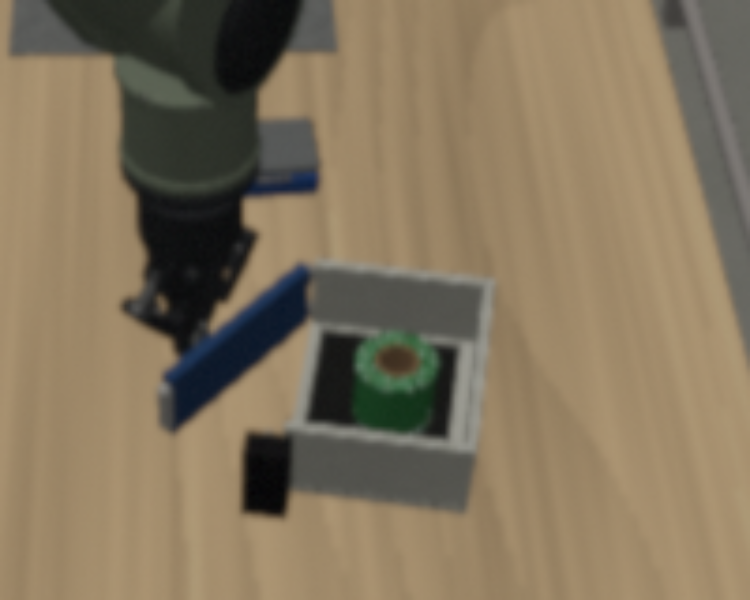

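Request:
step_arm:
  moves:
    - [-0.0004,0,-0.0032,0,-0.028,0]
    - [-0.0007,0,-0.0066,0,-0.058,0]
    - [-0.001,0,-0.01,0,-0.088,0]
    - [-0.0011,0,-0.0134,0,-0.118,0]
    - [-0.0011,0,-0.0168,0,-0.148,0]
    - [-0.0011,0,-0.0202,0,-0.178,0]
    - [-0.0009,0,-0.0236,0,-0.208,0]
    - [-0.0006,0,-0.0269,0,-0.238,0]
    - [-0.0002,0,-0.0303,0,-0.268,0]
    - [0.0003,0,-0.0337,0,-0.298,0]
    - [0.0008,0,-0.037,0,-0.328,0]
    - [0.0015,0,-0.0403,0,-0.358,0]

```text
t: 20.95
tcp_pos: [0.5425, 0.0979, 0.0419]
tcp_rot: [-1.369, -0.913, 0.918]
ft_force: [-0.5, -0.9, 0.4]
gripper_width: 0.003
```

Run:
```python
from door import *
s=arm.state(); print(s["t"],s["tcp_pos"],s["ft_force"],s["q"].round(2))
for t in [.2,.18,.16,.14,.12,.105,.09,.075,.06,.045,.03,.015,0,-.01]: print(round(t,3),delta(t,-.001,.042,.112)[[0,1,2,4]])
im,K,T=cam("side"); cv2.imwrite("pics/s9.png",cv2.resize(im[60:220,270:470,::-1],(750,600)))
```

```text
20.95 [0.54254238 0.09791273 0.04188538] [-0.53018864 -0.90934938  0.43413759] [ 0.19  0.77 -0.68  1.9   0.71  0.73  0.27]
0.2 [ 0.0001 -0.0001 -0.0016 -0.0171]
0.18 [-0.0002 -0.0001 -0.0039 -0.0371]
0.16 [-0.0004 -0.0001 -0.0061 -0.0571]
0.14 [-0.0006 -0.0001 -0.0084 -0.0771]
0.12 [-0.0007 -0.0001 -0.0107 -0.0971]
0.105 [-8.000e-04 -1.000e-04 -1.240e-02 -1.121e-01]
0.09 [-8.000e-04 -1.000e-04 -1.410e-02 -1.271e-01]
0.075 [-8.000e-04 -1.000e-04 -1.580e-02 -1.421e-01]
0.06 [-8.000e-04 -1.000e-04 -1.740e-02 -1.571e-01]
0.045 [-8.000e-04 -1.000e-04 -1.910e-02 -1.721e-01]
0.03 [-0.0007 -0.0002 -0.0208 -0.1871]
0.015 [-6.000e-04 -2.000e-04 -2.250e-02 -2.021e-01]
0 [-5.000e-04 -2.000e-04 -2.420e-02 -2.171e-01]
-0.01 [-4.000e-04 -2.000e-04 -2.540e-02 -2.271e-01]
```

View pics/s9.png

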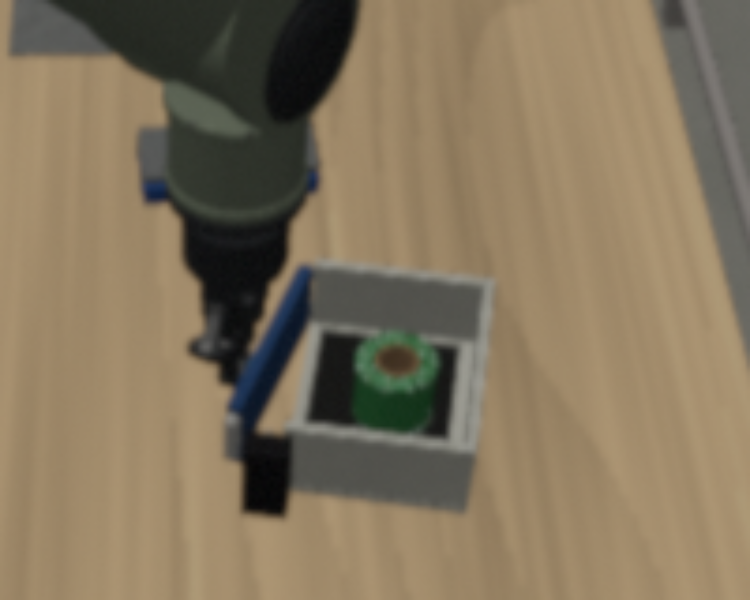

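The door is about 0.2 rad open and the gripper is clear of the housing. Slowing down for the catch.

Request:
step_arm:
  moves:
    - [0.0001,0,-0.0012,0,-0.013,0]
    - [-0.0001,0,-0.0025,0,-0.025,0]
    - [-0.0002,0,-0.0039,0,-0.037,0]
    - [-0.0004,0,-0.0053,0,-0.05,0]
    - [-0.0005,0,-0.0067,0,-0.062,0]
    - [-0.0006,0,-0.0081,0,-0.074,0]
    - [-0.0006,0,-0.0095,0,-0.087,0]
    - [-0.0007,0,-0.0107,0,-0.097,0]
    - [-0.0008,0,-0.0118,0,-0.107,0]
    - [-0.0008,0,-0.0129,0,-0.117,0]
    - [-0.0008,0,-0.0139,0,-0.126,0]

```text
t: 22.38
tcp_pos: [0.5552, 0.0916, 0.0418]
tcp_rot: [-1.322, -1.01, 1.015]
ft_force: [-4.5, 0.7, 3.5]
gripper_width: 0.005
```

Run:
```python
from door import *
s=arm.state(); print(s["t"],s["tcp_pos"],s["ft_force"])
for t in [.09,.08,.07,.06,.05,.04,.03,.02,.01,0,-.01]: print(round(t,3),delta(t,-.001,.042,.112)[[0,1,2,4]])
```

```text
22.375 [0.55520672 0.0916361  0.04180752] [-4.49056955  0.71000584  3.49107416]
0.09 [ 0.0002 -0.0002  0.      0.0006]
0.08 [ 0.     -0.0002 -0.0011 -0.0094]
0.07 [-0.0001 -0.0002 -0.0022 -0.0194]
0.06 [-0.0003 -0.0002 -0.0033 -0.0294]
0.05 [-0.0004 -0.0002 -0.0045 -0.0394]
0.04 [-0.0005 -0.0002 -0.0056 -0.0494]
0.03 [-0.0006 -0.0002 -0.0067 -0.0594]
0.02 [-0.0007 -0.0002 -0.0078 -0.0694]
0.01 [-0.0008 -0.0002 -0.009  -0.0794]
0 [-0.0008 -0.0002 -0.0101 -0.0894]
-0.01 [-0.0009 -0.0002 -0.0112 -0.0994]
```

Catch contact is felt at about 4.5 N. Pushing through slowly.

Request:
step_arm:
  moves:
    - [0,0,-0.0008,0,-0.007,0]
    - [0,0,-0.0016,0,-0.014,0]
    - [-0.0001,0,-0.0024,0,-0.021,0]
    - [-0.0002,0,-0.0032,0,-0.028,0]
    - [-0.0004,0,-0.004,0,-0.035,0]
    - [-0.0004,0,-0.0048,0,-0.042,0]
    - [-0.0005,0,-0.0056,0,-0.049,0]
    - [-0.0006,0,-0.0064,0,-0.056,0]

```text
t: 23.38
tcp_pos: [0.5608, 0.0893, 0.0418]
tcp_rot: [-1.299, -1.051, 1.058]
ft_force: [-5.3, -0.4, 3.2]
gripper_width: -0.001
```

Request:
step_arm:
  moves:
    - [0,0,-0.0008,0,-0.007,0]
    - [0,0,-0.0016,0,-0.014,0]
    - [0,0,-0.0024,0,-0.021,0]
    - [0,0,-0.003,0,-0.026,0]

```text
t: 23.88
tcp_pos: [0.564, 0.0887, 0.0417]
tcp_rot: [-1.289, -1.071, 1.077]
ft_force: [-1.6, -0.5, 0.3]
gripper_width: -0.002
```

Run:
```python
from door import *
s=arm.state(); print(s["t"],s["tcp_pos"],s["ft_force"])
for t in [0,-.01]: print(round(t,3),delta(t,-.001,.042,.112)[[0,1,2,4]])
im,K,T=cam("side"); cv2.imwrite("pics/s10.png",cv2.resize(im[60:220,270:470,::-1],(750,600)))
```

```text
23.875 [0.56399358 0.08866195 0.04174451] [-1.60552912 -0.54721466  0.28646983]
0 [-0.0003 -0.0003 -0.0008 -0.0064]
-0.01 [-0.0005 -0.0003 -0.0019 -0.0164]
```

View pics/s10.png

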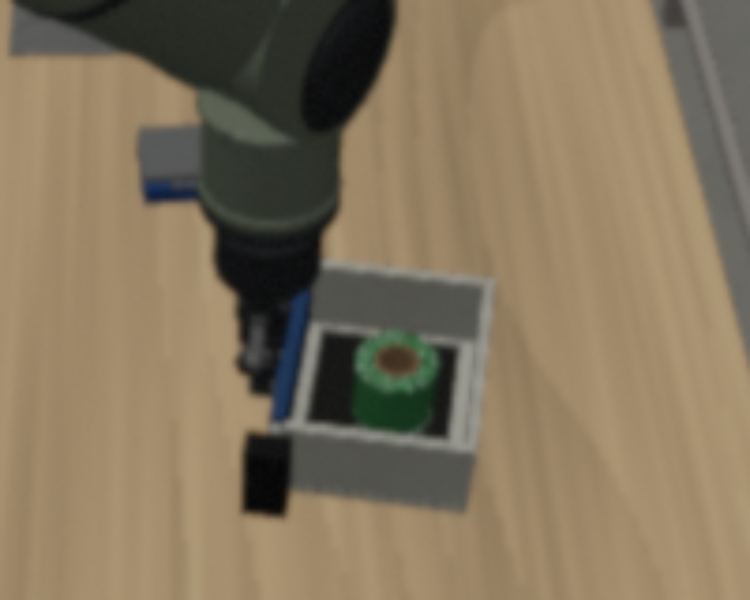

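Force has dropped, so the catch has likely passed. I'll continue slowly until the seat stops the door.

Request:
step_arm:
  moves:
    - [0,0,-0.0008,0,-0.006,0]
    - [0,0,-0.0016,0,-0.006,0]
    - [0,0,-0.002,0,-0.006,0]

```text
t: 24.3
tcp_pos: [0.5643, 0.0886, 0.0416]
tcp_rot: [-1.284, -1.074, 1.084]
ft_force: [-16.6, -0.7, 11.7]
gripper_width: -0.003
```

Request:
step_arm:
  moves:
    - [0,0,-0.0007,0,0,0]
    - [0,0,-0.0014,0,0,0]
    - [0,0,-0.002,0,0,0]

```text
t: 24.68
tcp_pos: [0.5643, 0.0886, 0.0415]
tcp_rot: [-1.282, -1.072, 1.087]
ft_force: [-19.9, 0.1, 14.8]
gripper_width: 0.005
```

The door is hard against its seat with no further motion. Backing off gently, then raising.

Request:
step_arm:
  moves:
    - [0,0,0.002,0,0,0]
    - [0,0,0.005,0,0,0]
    - [0,0,0.012,0,0,0]
    - [0,0,0.022,0,0,0]
    - [0,0,0.035,0,0,0]
    - [0,0,0.05,0,0,0]
    - [0,-0.02,0.06,0,0,0]
    - [0,-0.05,0.06,0,0,0]
    - [0,-0.09,0.06,0,0,0]
    - [0,-0.13,0.06,0,0,0]
    - [0,-0.16,0.06,0,0,0]
    - [0,-0.17,0.06,0,0,0]

```text
t: 26.18
tcp_pos: [0.5068, 0.0996, 0.2134]
tcp_rot: [-1.284, -1.073, 1.087]
ft_force: [0.2, -0.6, 0.8]
gripper_width: 0.005
```

Request:
step_arm:
  moves:
    - [0,-0.01,0.03,0,0,0]
    - [0,-0.02,0.07,0,0,0]
    - [0,-0.02,0.1,0,0,0]
    - [0,-0.02,0.12,0,0,0]
    - [0,-0.02,0.12,0,0,0]

```text
t: 26.8
tcp_pos: [0.3875, 0.1201, 0.2338]
tcp_rot: [-1.285, -1.073, 1.088]
ft_force: [0.5, 0.1, 0.1]
gripper_width: 0.005
```

Run:
```python
from door import *
s=arm.state(); print(s["t"],s["tcp_pos"],s["ft_force"])
im,K,T=cam("side"); cv2.imwrite("pics/s11.png",cv2.resize(im[60:220,270:470,::-1],(750,600))); cv2.imwrite("pics/s11f.png",im[:,:,::-1])
im,K,T=cam("top"); cv2.imwrite("pics/t11.png",cv2.resize(im[110:260,200:350,::-1],(600,600)))
for th in (0,.05): 
    a=-np.pi/2+PSI-th; print(th,proj(K,T,[*(H+.16*np.array([np.cos(a),np.sin(a)])),.068]))
```

```text
26.8 [0.38747334 0.12006613 0.23378481] [0.51866707 0.08087206 0.13392165]
0 (np.float64(289.36523392893645), np.float64(187.52525863579498))
0.05 (np.float64(288.8001799284729), np.float64(190.16143268222112))
```

View pics/s11.png

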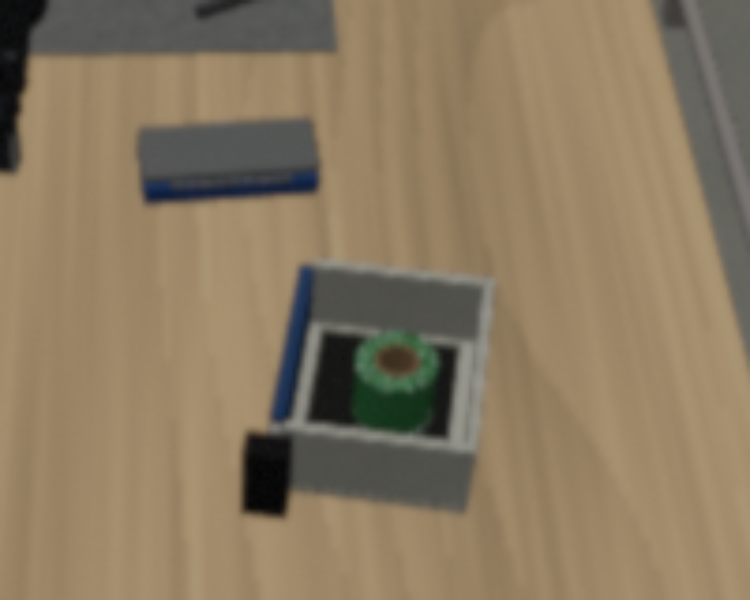

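View pics/t11.png

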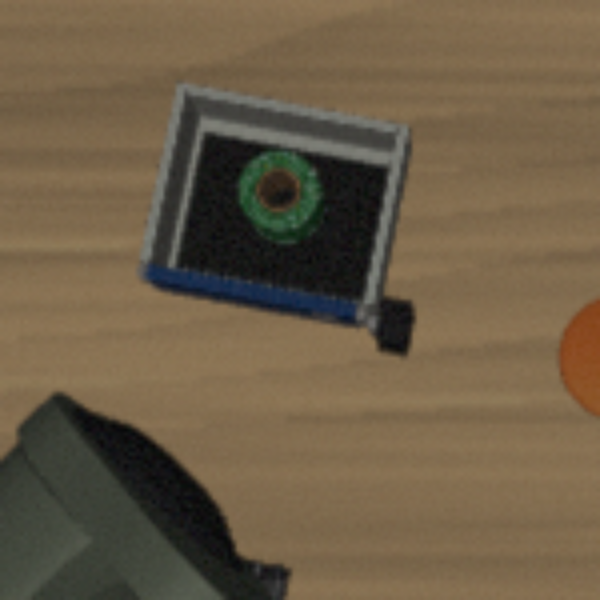

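View pics/s11f.png

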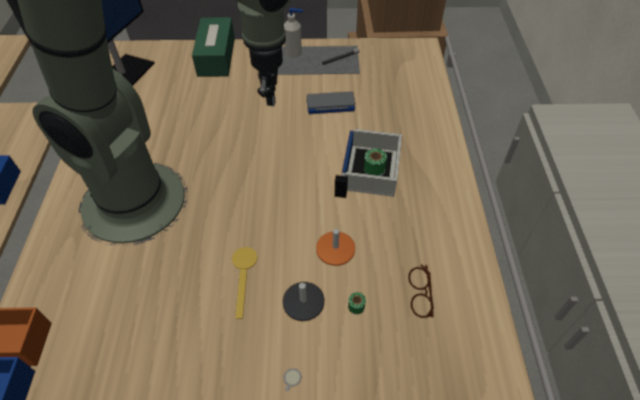

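The door is parallel to the back wall (slope 0.187 against 0.184) and flush. The roll is upright and the bystanders haven't moved. Handing in.

```bash
python3 -c "
from bench import arm
print(arm.state()['joint_vel'].round(3)); print(arm.sign_off())"
```

```text
[ 0.001  0.011  0.003 -0.014 -0.003  0.003  0.003]
the job is handed in; nothing more can be done
None
```

I lifted the green roll straight up off the dark spindle and set it upright in the open locker. Then I pushed the blue door slowly through its catch and backed the arm clear. I handed in at about 27 s.

- **Roll:** it touched the locker floor at TCP z = 0.0193, the height predicted from the grasp, with about 10 N of contact. After release it stands upright near the middle of the locker in the side, top and wrist views.
- **Door:** the catch resisted at about 5 N, the force then dropped as it passed, and the door stopped hard at about 20 N sideways (25 N in all). After I backed off, it still lies flush and parallel to the back wall (image slope 0.187 against 0.184).
- **Bystanders:** the lens case, spectacle frame, occluder and trial lens look unmoved in the last side picture.
- **Checks that disagreed:** none beyond a few mm between the top and side views of some points, and about 4 px on the locker corners. I judged the door seated from the pictures and the forces, as the door angle can't be read directly.

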